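# Put the swab carton away in the open supply drawer

### The job

Put the orange and white swab carton away in the open blue-fronted drawer of the small bench unit: lower it in through the gap between the drawer front and the unit, set it upright on the drawer floor before you let go of it, and leave it standing there. Leave the drawer open as it is, and do not disturb the white tub or the grey slide box beside it.

Things in the scene. Friction and masses are not known exactly. Their poses are not given: they have to be found in the camera images.
- swab_box: the swab carton: closed orange and white box, 62 x 89 x 75 mm (x, y, z), about 0.09 kg, standing on the worktop left or right of the white tub. Origin at the centre of its underside, z up, y along its 89 mm length; grip it 62 mm across, along x.
- drawer_bay (a point): floor of the open blue-fronted drawer of the fixed white bench unit, mid-width, 65 mm behind the front's inner face; x into the unit, z up. Free from above: 65 mm before to 64-89 mm behind it, 89 mm to either side. Floor 22 mm over the worktop; above the floor the sides rise 71 mm, blue front 81 mm, unit top (behind the gap) 93 mm. A push of a few N slides the drawer.
- white_tub: small open white tub, 90 x 72 x 50 mm, loose on the worktop, a bystander: leave it alone. Origin at the centre of its underside.
- slide_box: flat closed grey slide box, 92 x 125 x 40 mm, loose on the worktop, a bystander: leave it alone. Origin at the centre of its underside.
Things that resemble listed ones, but are neither listed nor needed, are in the scene too. What is shaped like the swab_box but brown is not meant.

How it is judged:
By the outcome, as a careful person would: the job done as asked, in the order asked, and still so for the second after the job is handed in, with the robot touching nothing.
It also fails if it takes over 40 s, if anything falls off the work surface, if the arm or the gripper's body presses on something with over 40 N, if the wrist force passes 120 N, or if a joint passes its speed limit or range.

### The arm

A 7-joint arm with a two-finger parallel gripper is mounted at the origin on a cart in front of the work surface, level with it; the furniture and walls round the work are solid. World frame = base frame: x ahead of the robot, y to its left, z up, the work surface at z = 0. Lengths are in m, angles in rad, forces in N, time in s.
With the tool pointing down it reaches from about 0.4 to 0.85 m from the base axis. Payload 10.4 kg.
Tool frame: the origin (TCP) lies between the finger pads; the fingertips stand 8 mm ahead of it and the grasp point (between the pads) lies 11 mm behind it; z points along the fingers, x is the direction in which the jaws open and shut, and the axes are right-handed (so a half turn about z gives the same grasp; the last joint's range is limited). The gripper opens to 87 mm and grips with 3 to 60 N. Pads are 19 mm wide; open, the fingers measure 117 mm over their backs; the gripper's body (75 mm by 190 mm) begins 51 mm behind the grasp point.
Start: joints at [1.23, 0.332, -0.065, 1.46, 0.022, 1.35, -0.088], TCP at [0.195, -0.594, 0.231] pointing down, gripper open.
Joint ranges: [-2.6, 2.6], [-0.5, 2.12], [-1.47, 1.34], [0.16, 2.42], [-1.27, 4.41], [0.06, 2.06], [-2.6, 2.6]. Speed limits (rad/s): [2.22, 2.22, 2.79, 2.79, 3.14, 3.14, 3.14].

### API

Orientations are given as a unit quaternion [x, y, z, w].
In Python, from bench import r, viewer gives the robot as it stands.
- The arm moves only by the tool apply_moves, never from a script. Its argument "increments" is a list of rows, each an object with "grip": the closure in counts, from 0 (fully open) to 255 (shut); "xyz": the shift along the tool's x, y, z in mm, a list of three; "rotation": the turn, a rotation vector about the tool's x, y, z in degrees, a list of three. A call has 1 to 5 rows; each row is the pose to reach, as a shift and turn from the pose measured when the call began, along the tool's axes at that moment; what a row does not reach only later rows make up. A row lasts 1/8 s, in which the tool goes at most 62.5 mm and 10.7 degrees, less where a joint would pass 70% of its speed; a pose out of reach is approached as far as the arm can. A call with a gripper value outside its range is refused whole. The fingers move at their own pace and stop on an object; "squeeze" is the grip in N (left out, the last holds). Time passes only in rows, so rows that repeat a pose let the fingers close. It gives the time, the measured TCP pose, the force and the opening at its end, in the units of the state.
- r.read_state(): the state, without advancing time (a new reading comes with each control period).
- viewer.camera(name): name is "scene" or "side" or "wrist"; returns a dict with "img" (400x640x3 uint8, blue, green, red), "range_z" (400x640 float32, m along the optical axis (not along the pixel's ray), 0 where there is no reading), "vertical_fov" (degrees; the focal length in pixels is half the picture's height over the tangent of half this angle, whatever the lens; pixels are square), "cx", "cy" (the principal point, pixels), "rvec" (rotation vector, rad) and "tvec" (3), from world to camera coordinates, as OpenCV has them. Camera axes: x right, y down, z forward; pixel columns grow to the right and rows downward; lengths in m; the calibration is good to about 2 mm. The wrist camera is an equidistant fisheye: a pixel r from the principal point sees the ray r / f radians off the axis. A picture is of the moment at which its call begins.
- r.close_job(): hands the job in, once; it reports no verdict.
The state is a dict: "time": time; "joint_positions": joint angles; "joint_vel": joint speeds; "joint_torque": joint torques, N m; "ee_pos": TCP position; "eef_rot": TCP orientation; "ft_force": force on the tool from outside, world axes, zero at the start; "torque": the same for the moment, N m; "width": finger opening in m.
Only numpy, scipy, OpenCV 4.12 (cv2) and the standard library are available. Lean on these libraries where they do the work, as an engineer would, in place of code of your own. Each camera call takes 0.05 s, during which the arm holds its last target.

## Working session

There is one attempt and no reset: what is moved stays moved. The work goes in short steps, Python scripts to look and compute and a tool call to move; the robot and the scene stay as the last step left them, time stands still between calls to the robot, and variables do not carry over. Pictures are saved under pics/ and viewed, and the job is handed in when it is done.

Besides the shell and the picture viewer there is one more tool, called after ">>>" as name(argument=value, ...) on one line, values as JSON. apply_moves: Moves the arm, as the interface text tells. Its arguments: {"type":"object","properties":{"increments":{"type":"array","items":{"type":"object","properties":{"grip":{"type":"number"},"xyz":{"type":"array","items":{"type":"number"}},"rotation":{"type":"array","items":{"type":"number"}}}}},"squeeze":{"type":"number"}},"required":["increments"]}

```bash
ls; mkdir -p pics
python3 - <<'E'
from bench import r, viewer
import cv2
for n in ("scene","side","wrist"):
    c=viewer.camera(n); cv2.imwrite(f"pics/{n}0.png",c["img"])
    print(n,c["vertical_fov"],c["cx"],c["cy"],c["rvec"],c["tvec"])
s=r.read_state(); print(s)
E
```

```text
pics
scene 43.07074274325557 313.2770511602737 200.0220697213348 [ 1.04339474 -2.18520763  1.20157441] [0.25665406 0.29981287 0.96660558]
side 55.44932124645002 319.3558013994992 202.03406285140895 [ 0.39408121 -2.53056022  1.54269054] [0.49038695 0.18567396 0.91904399]
wrist 65.70646984690485 314.9406601544197 196.63303804755225 [-2.35873775  1.70625191  0.23682357] [-0.62473979 -0.03302971  0.39159173]
{'time': 0.15, 'joint_positions': array([ 1.23038388,  0.33268742, -0.06468188,  1.46073667,  0.02160651,
        1.34988642, -0.0884884 ]), 'joint_vel': array([ 0.00054945, -0.0004938 , -0.00082511, -0.00110544,  0.00024464,
       -0.00149692,  0.00091768]), 'joint_torque': array([ 2.23382172e-03, -6.23634553e+01,  2.54517171e-02, -3.90141141e+01,
       -6.13216893e-02,  3.73353297e-02,  1.45807599e-04]), 'ee_pos': array([ 0.19520834, -0.59344407,  0.22996679]), 'eef_rot': array([ 8.10092865e-01, -5.86301363e-01, -4.29968875e-04, -2.76605571e-04]), 'ft_force': array([0.36254559, 0.44602403, 0.07810751]), 'torque': array([ 0.01447849, -0.0167732 ,  0.02903936]), 'width': 0.08708832627005383}
```

View pics/scene0.png

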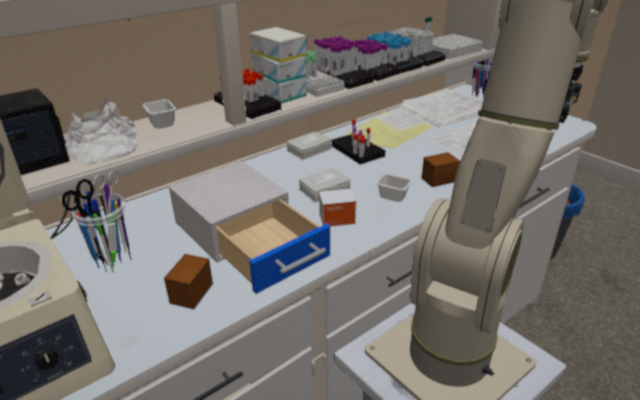

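View pics/side0.png

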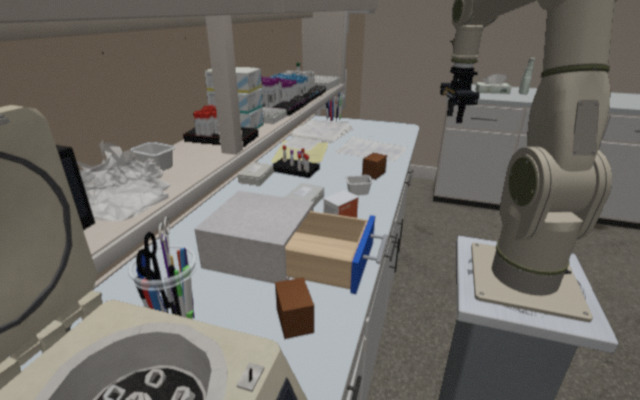

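View pics/wrist0.png

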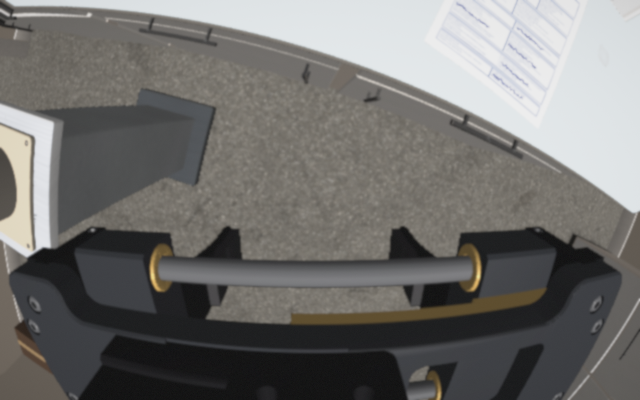

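The scene view shows the orange/white carton at about (338,208), just right of the open drawer (blue front at about (290,255)). The white tub is at (393,187) and the grey slide box at (325,183). Brown decoys are at (189,280) and (440,170).

```bash
cat > h.py <<'E'
from bench import r, viewer
import cv2, numpy as np
def world(c):
    R,_=cv2.Rodrigues(np.array(c["rvec"],float)); t=np.array(c["tvec"],float)
    f=200/np.tan(np.radians(c["vertical_fov"]/2)); z=c["range_z"].astype(float)
    v,u=np.mgrid[:400,:640]
    P=np.stack([(u-c["cx"])/f*z,(v-c["cy"])/f*z,z],-1)
    W=(P-t)@R   # R^T (P-t)
    W[z<=0]=np.nan
    return W
E
python3 - <<'E'
from h import *
for n in ("scene","side"):
    c=viewer.camera(n); np.savez(f"{n}.npz",W=world(c),img=c["img"])
    W=world(c); hsv=cv2.cvtColor(c["img"],cv2.COLOR_BGR2HSV); b=c["img"].astype(int)
    for nm,m in (("orange/brown",cv2.inRange(hsv,(3,150,60),(18,255,255))),("blue",cv2.inRange(hsv,(108,180,80),(120,255,255)))):
        k,lab,st,ce=cv2.connectedComponentsWithStats(m)
        for i in range(1,k):
            if st[i,4]>80:
                P=W[lab==i]; print(n,nm,ce[i].round(),st[i,4],"hue",np.median(hsv[lab==i],0),"lo",np.nanpercentile(P,3,axis=0).round(3),"hi",np.nanpercentile(P,97,axis=0).round(3))
c=np.load("scene.npz")["img"][130:300,150:450]; cv2.imwrite("pics/s_zoom.png",cv2.resize(c,None,fx=2.6,fy=2.6,interpolation=cv2.INTER_CUBIC))
c=np.load("side.npz")["img"][140:320,180:420]; cv2.imwrite("pics/d_zoom.png",cv2.resize(c,None,fx=3.2,fy=3.2,interpolation=cv2.INTER_CUBIC))
E
```

```text
scene orange/brown [250.  76.] 197 hue [  4. 246. 132.] lo [ 0.808 -0.155  0.302] hi [ 0.904 -0.093  0.322]
scene orange/brown [443. 165.] 541 hue [ 13. 193.  73.] lo [ 0.416 -0.549  0.028] hi [ 0.478 -0.474  0.075]
scene orange/brown [339. 214.] 557 hue [  9. 213. 111.] lo [ 0.446 -0.161  0.008] hi [ 0.484 -0.095  0.067]
scene orange/brown [188. 271.] 831 hue [ 13. 192. 113.] lo [0.431 0.257 0.05 ] hi [0.507 0.339 0.076]
scene blue [286. 260.] 1605 hue [109. 226. 106.] lo [ 0.365 -0.006  0.023] hi [0.371 0.196 0.1  ]
side orange/brown [376. 159.] 100 hue [ 12.  154.  101.5] lo [ 0.425 -0.54   0.064] hi [ 0.483 -0.469  0.076]
side orange/brown [350. 209.] 141 hue [  8. 175.  99.] lo [ 0.449 -0.158  0.02 ] hi [ 0.48  -0.101  0.066]
side orange/brown [292. 295.] 608 hue [ 12.  153.5 109. ] lo [0.441 0.262 0.072] hi [0.51  0.345 0.076]
side blue [361. 255.] 554 hue [110. 191.  95.] lo [0.367 0.021 0.036] hi [0.378 0.199 0.103]
```

View pics/s_zoom.png

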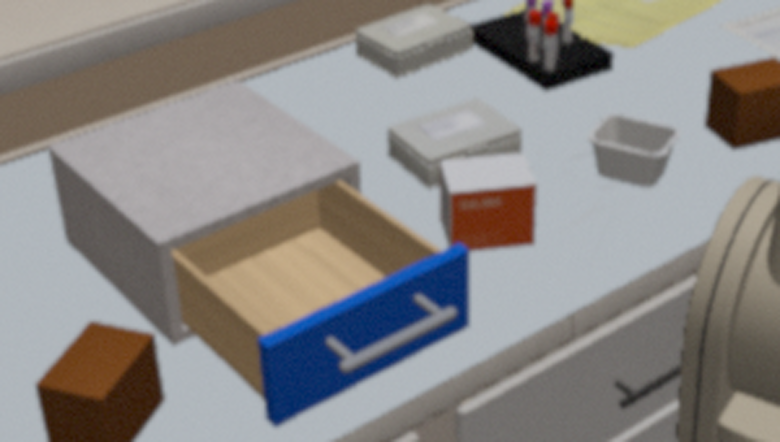

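View pics/d_zoom.png

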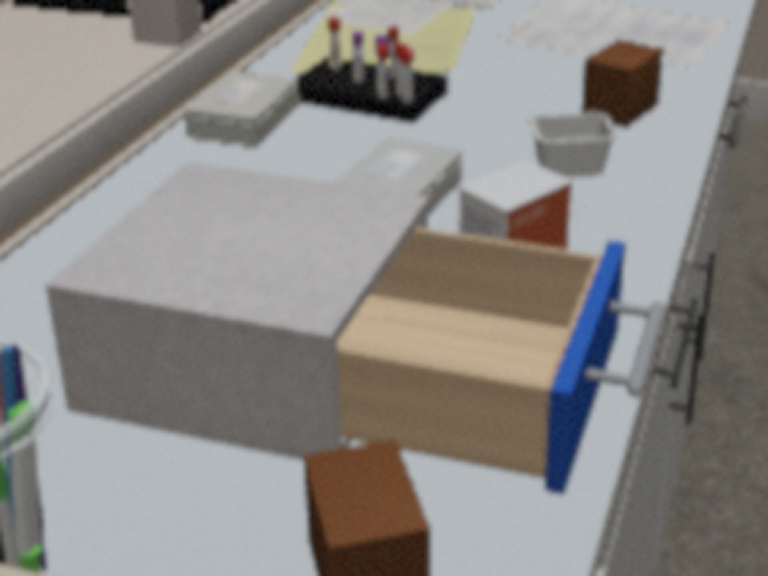

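Run:
```python
from h import *
Ws=np.load("scene.npz")["W"]; Wd=np.load("side.npz")["W"]
def reg(W,lo,hi): return W[np.all((W>lo)&(W<hi),-1)]
for n,W in (("scene",Ws),("side",Wd)):
    P=reg(W,(.42,-.22,.068),(.62,-.05,.085)); print(n,"carton top",len(P),np.median(P[:,2]))
    R=cv2.minAreaRect((P[:,:2]*1000).astype(np.float32)); print(R, cv2.boxPoints(R).round())
    P=reg(W,(.42,-.3,.030),(.75,.02,.046)); print("slide top",len(P)); 
    if len(P)>20: print(cv2.minAreaRect((P[:,:2]*1000).astype(np.float32)))
    P=reg(W,(.38,-.4,.043),(.62,-.2,.06)); print("tub",len(P)); 
    if len(P)>20: print(cv2.minAreaRect((P[:,:2]*1000).astype(np.float32)))
    P=reg(W,(.45,-.1,.108),(.9,.3,.122)); print("unit top",len(P),np.median(P[:,2])); R=cv2.minAreaRect((P[:,:2]*1000).astype(np.float32)); print(R,cv2.boxPoints(R).round())
    P=reg(W,(.36,-.0,.098),(.40,.2,.108)); print("front top",len(P)); 
    R=cv2.minAreaRect((P[:,:2]*1000).astype(np.float32)); print(R,cv2.boxPoints(R).round())
    P=reg(W,(.36,-.03,.015),(.60,.25,.028));print("floor",len(P),np.percentile(P,[2,98],axis=0))
# orange face line fit
c=np.load("scene.npz"); hsv=cv2.cvtColor(c["img"],cv2.COLOR_BGR2HSV)
for nm,l,h,box in (("orange",(3,150,60),(18,255,255),((.42,-.2,0),(.52,-.05,.09))),("blue",(108,180,80),(120,255,255),((.355,-.05,0),(.39,.25,.12)))):
    m=cv2.erode(cv2.inRange(hsv,l,h),np.ones((3,3)))>0; P=reg(Ws[m],*box)
    v=cv2.fitLine(P[:,:2].astype(np.float32),cv2.DIST_HUBER,0,.01,.01).ravel(); print(nm,v,np.degrees(np.arctan2(v[1],v[0])),"ext",np.ptp((P[:,:2]@v[:2])))
```

```text
scene carton top 466 0.07260485093233307
((491.85552978515625, -143.93460083007812), (88.5999984741211, 70.66468811035156), 59.453365325927734) [[ 439. -164.]
 [ 500. -200.]
 [ 545. -124.]
 [ 484.  -88.]]
slide top 1094
((563.2747192382812, -129.51339721679688), (299.9065856933594, 239.8981475830078), 87.99869537353516)
tub 167
((479.922607421875, -345.69232177734375), (91.87841033935547, 78.12307739257812), 22.584794998168945)
unit top 4073 0.11286068665643127
((647.2772827148438, 91.4730224609375), (223.39871215820312, 232.9808349609375), 89.9905776977539) [[531. -20.]
 [764. -20.]
 [764. 203.]
 [531. 203.]]
front top 411
((373.6929016113281, 99.00867462158203), (196.57936096191406, 20.22203254699707), 89.81929016113281) [[363.   1.]
 [383.   1.]
 [384. 197.]
 [364. 197.]]
floor 2108 [[0.36575362 0.00091026 0.01589642]
 [0.58476669 0.20008915 0.02738122]]
side carton top 337 0.07418126499851666
((492.5723876953125, -142.1578369140625), (91.91399383544922, 65.2717056274414), 60.15240478515625) [[ 441. -166.]
 [ 498. -198.]
 [ 544. -119.]
 [ 487.  -86.]]
slide top 845
((558.541748046875, -135.71426391601562), (232.02821350097656, 318.1376647949219), 8.697933197021484)
tub 123
((480.694091796875, -343.5259704589844), (90.25987243652344, 76.36882019042969), 19.353229522705078)
unit top 4147 0.11422660248170656
((649.1071166992188, 92.27796936035156), (227.08023071289062, 226.15322875976562), 0.41526421904563904) [[535. 205.]
 [536. -22.]
 [763. -20.]
 [762. 206.]]
front top 321
((375.1194152832031, 99.663818359375), (15.119284629821777, 197.90164184570312), 0.4542219936847687) [[367. 199.]
 [368.   1.]
 [383.   1.]
 [382. 199.]]
floor 1720 [[0.36801043 0.00083261 0.01657636]
 [0.58233294 0.20195898 0.02751851]]
orange [ 0.49049377  0.8714447   0.4649513  -0.12827542] 60.626957 ext 0.07554869226709163
blue [ 0.00667002 -0.99997777  0.36743692  0.08744706] -89.61783 ext 0.20549438524553984
```

Both views agree. The carton top is 89 x 62–70 mm at z≈0.074, centred at (0.492,-0.143), with its long axis at 60°. The drawer front's inner face is at x≈0.383 and the unit face at x≈0.533, so the bay is at about (0.448, 0.099) with no yaw. Next I'll check how close the slide box is and compute the first move.

```bash
cat >> h.py <<'E'
from scipy.spatial.transform import Rotation as Ro
def go(pos,heading):
    s=r.read_state(); R=Ro.from_quat(s["eef_rot"]); h=np.radians(heading)
    x=np.array([np.cos(h),np.sin(h),0]); z=np.array([0,0,-1.]); T=Ro.from_matrix(np.stack([x,np.cross(z,x),z],1))
    print("t",s["time"],"pos",s["ee_pos"].round(4),"head",np.degrees(np.arctan2(*R.as_matrix()[1::-1,0])).round(2),"zax",R.as_matrix()[:,2].round(4),"w",s["width"],"F",s["ft_force"].round(1),"j",s["joint_positions"].round(2))
    print("xyz",(R.inv().apply(np.array(pos)-s["ee_pos"])*1000).round(1),"rot",np.degrees((R.inv()*T).as_rotvec()).round(2))
E
python3 - <<'E'
from h import *
d=np.array([.5,.866]);e=np.array([.866,-.5]);c0=np.array([.492,-.143])
for n in ("scene","side"):
    W=np.load(n+".npz")["W"]; q=W[...,:2]-c0
    m=np.all((W>(.47,-.26,.034))&(W<(.72,-.03,.046)),-1)&~((abs(q@d)<.055)&(abs(q@e)<.042))
    k,lab,st,ce=cv2.connectedComponentsWithStats(m.astype(np.uint8))
    for i in range(1,k):
        if st[i,4]>40:
            P=W[lab==i]; R=cv2.minAreaRect((P[:,:2]*1000).astype(np.float32)); print(n,ce[i],st[i,4],R,cv2.boxPoints(R).round().tolist(), "min along e from carton centre",((P[:,:2]-c0)@e).min(),((P[:,:2]-c0)@d).min())
            qq=P[:,:2]-c0; z=abs(qq@d)<.02; print("in finger lane:",(qq@e)[z].min() if z.any() else None)
go((.492,-.143,.2),-30)
E
```

```text
scene [322.01282051 180.65750916] 546 ((631.3584594726562, -208.02442932128906), (111.7046890258789, 92.92799377441406), 82.98395538330078) [[578.0, -258.0], [671.0, -269.0], [684.0, -158.0], [592.0, -147.0]] min along e from carton centre 0.09532511410579385 -0.05346479020100717
in finger lane: 0.10237960160396348
side [304.01351351 193.01351351] 370 ((633.3694458007812, -208.67123413085938), (102.25440979003906, 93.61028289794922), 88.73290252685547) [[585.0, -259.0], [679.0, -261.0], [681.0, -159.0], [588.0, -157.0]] min along e from carton centre 0.09998451102367006 -0.051013577051511744
in finger lane: 0.10555815503464305
t 0.25 pos [ 0.1953 -0.5936  0.2302] head -71.79 zax [-2.e-04  5.e-04 -1.e+00] w 0.08658363700397408 F [ 0.5 -0.5  0.8] j [ 1.23  0.33 -0.06  1.46  0.02  1.35 -0.09]
xyz [-335.3 -422.7   30.4] rot [-1.000e-02  3.000e-02 -4.179e+01]
```

The slide box is at least 95 mm away along the jaw axis and the fingers reach only 58 mm, so there is clearance.

>>> apply_moves(increments=[{"grip": 0, "xyz": [-40, -50, 0], "rotation": [0, 0, -5]}, {"grip": 0, "xyz": [-75, -95, 5], "rotation": [0, 0, -13]}, {"grip": 0, "xyz": [-110, -140, 10], "rotation": [0, 0, -21]}, {"grip": 0, "xyz": [-145, -185, 12], "rotation": [0, 0, -29]}, {"grip": 0, "xyz": [-180, -230, 15], "rotation": [0, 0, -37]}])

```text
time: 0.88
ee_pos: [0.3583, -0.3491, 0.2154]
eef_rot: [0.955, -0.297, -0.0, -0.0]
ft_force: [0.9, -0.3, 0.7]
width: 0.0869
```

```bash
python3 -c "
from h import *
go((.492,-.143,.2),-30)"
```

```text
t 0.875 pos [ 0.3583 -0.3491  0.2154] head -34.53 zax [ 0.  0. -1.] w 0.08691436866425371 F [ 0.9 -0.3  0.7] j [ 0.99  0.09 -0.32  1.79  0.03  1.27  0.06]
xyz [  -6.7 -245.6   15.4] rot [-0.    0.   -4.53]
```

>>> apply_moves(increments=[{"grip": 0, "xyz": [-2, -60, 5], "rotation": [0, 0, -2]}, {"grip": 0, "xyz": [-4, -120, 10], "rotation": [0, 0, -4]}, {"grip": 0, "xyz": [-6, -180, 15], "rotation": [0, 0, -4.5]}, {"grip": 0, "xyz": [-7, -230, 15], "rotation": [0, 0, -4.5]}, {"grip": 0, "xyz": [-7, -246, 15], "rotation": [0, 0, -4.5]}])

```text
time: 1.5
ee_pos: [0.4932, -0.1392, 0.2005]
eef_rot: [0.966, -0.257, 0.0, -0.0]
ft_force: [-0.7, -1.3, -0.1]
width: 0.0873
```

```bash
python3 -c "
from h import *
go((.492,-.143,.2),-30)
c=viewer.camera('wrist'); cv2.imwrite('pics/w1.png',c['img'])
c=viewer.camera('scene'); cv2.imwrite('pics/s1.png',c['img'])
c=viewer.camera('side'); cv2.imwrite('pics/d1.png',c['img'])
"
```

```text
t 1.5 pos [ 0.4932 -0.1392  0.2005] head -29.77 zax [ 6.e-04  8.e-04 -1.e+00] w 0.0872524522356189 F [-0.7 -1.3 -0.1] j [ 0.7   0.14 -0.55  1.77  0.08  1.25 -0.39]
xyz [0.8 4.  0.5] rot [-0.06 -0.    0.23]
```

View pics/w1.png

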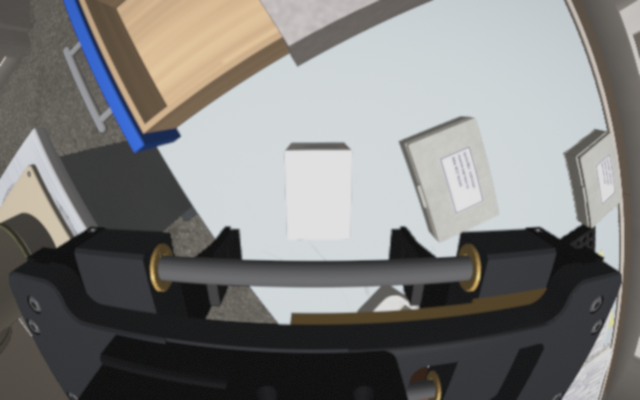

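View pics/s1.png

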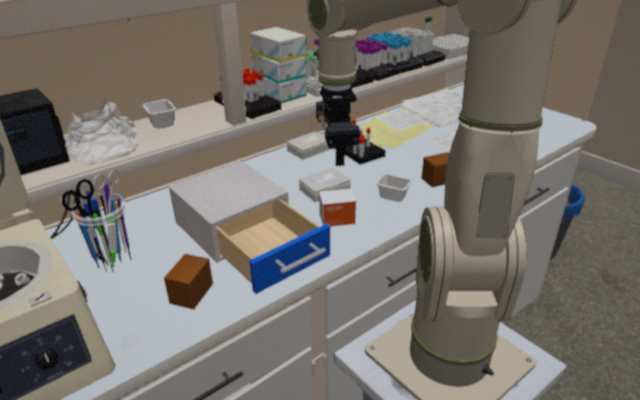

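The wrist view shows the white carton top at columns 285–351 and rows 150–240, square to the jaws, with fingers at about 225 and 405. I'll ray-cast the top outline onto z=0.075 as an independent check.

```bash
cat >> h.py <<'E'
def wrist_rays(c,uv):
    R,_=cv2.Rodrigues(np.array(c["rvec"],float)); t=np.array(c["tvec"],float)
    f=200/np.tan(np.radians(c["vertical_fov"]/2)); q=np.array(uv,float)-[c["cx"],c["cy"]]
    rr=np.linalg.norm(q,axis=1); th=rr/f; d=np.c_[q/rr[:,None]*np.sin(th)[:,None],np.cos(th)]
    return -R.T@t, d@R
def plane(c,uv,z):
    o,d=wrist_rays(c,uv); return o+d*((z-o[2])/d[:,2])[:,None]
E
python3 - <<'E'
from h import *
c=viewer.camera("wrist"); g=cv2.cvtColor(c["img"],cv2.COLOR_BGR2HSV)
print(g[190,318],g[190,375],g[146,318])
m=((g[...,2]>205)&(g[...,1]<12)).astype(np.uint8); m[:,:270]=0;m[:,370:]=0;m[:130]=0;m[246:]=0
k,lab,st,ce=cv2.connectedComponentsWithStats(m); i=1+st[1:,4].argmax(); print(st[i])
cs,_=cv2.findContours((lab==i).astype(np.uint8),0,2); h=cv2.convexHull(cs[0])[:,0]
P=plane(c,h,.075); R=cv2.minAreaRect((P[:,:2]*1000).astype(np.float32)); print(R)
go((R[0][0]/1000,R[0][1]/1000,.12),-30)
E
```

```text
[120   1 225] [ 99   8 218] [  0   1 172]
[  270   130   100   116 10974]
((496.99798583984375, -144.17889404296875), (113.30687713623047, 99.15229034423828), 59.907588958740234)
t 1.7 pos [ 0.4913 -0.1439  0.2002] head -30.11 zax [-7.e-04 -4.e-04 -1.e+00] w 0.08705880667184128 F [-0.1 -0.1  0.4] j [ 0.7   0.14 -0.55  1.77  0.08  1.25 -0.39]
xyz [ 5.1 -2.7 80.2] rot [ 0.04  0.02 -0.11]
```

Run:
```python
from h import *
c=viewer.camera("wrist"); g=cv2.cvtColor(cv2.GaussianBlur(c["img"],(3,3),0),cv2.COLOR_BGR2HSV)
m=((g[...,2]>200)&(g[...,1]<=4)).astype(np.uint8); m[:,:270]=0;m[:,370:]=0;m[:130]=0;m[246:]=0
m=cv2.morphologyEx(m,cv2.MORPH_OPEN,np.ones((3,3)))
k,lab,st,ce=cv2.connectedComponentsWithStats(m); i=1+st[1:,4].argmax(); print(st[i])
cs,_=cv2.findContours((lab==i).astype(np.uint8),0,2); h=cv2.convexHull(cs[0])[:,0]
P=plane(c,h,.075); R=cv2.minAreaRect((P[:,:2]*1000).astype(np.float32)); print(R)
go((R[0][0]/1000,R[0][1]/1000,.12),-30)
```

```text
[ 284  146   67   89 5794]
((493.6946716308594, -145.20289611816406), (85.94877624511719, 61.775760650634766), 59.94657897949219)
t 1.75 pos [ 0.4912 -0.1443  0.2003] head -30.17 zax [-6.e-04 -5.e-04 -1.e+00] w 0.08710476402004916 F [-0.6 -0.1 -0.1] j [ 0.7   0.14 -0.54  1.77  0.08  1.25 -0.39]
xyz [ 2.7 -0.5 80.3] rot [ 0.04  0.01 -0.17]
```

The wrist measurement gives 86 x 62 mm at (0.494,-0.145) and 59.9°, within 2 mm of the other views. Descending to a grasp height of 52 mm (TCP z=0.041).

>>> apply_moves(increments=[{"grip": 0, "xyz": [2, 0, 45], "rotation": [0, 0, 0]}, {"grip": 0, "xyz": [2, 0, 85], "rotation": [0, 0, 0]}, {"grip": 0, "xyz": [2, 0, 120], "rotation": [0, 0, 0]}, {"grip": 0, "xyz": [2, 0, 150], "rotation": [0, 0, 0]}, {"grip": 0, "xyz": [2, 0, 159], "rotation": [0, 0, 0]}])

```text
time: 2.38
ee_pos: [0.491, -0.1467, 0.0397]
eef_rot: [0.965, -0.261, -0.002, 0.001]
ft_force: [0.7, -0.3, -0.0]
width: 0.0873
```

```bash
python3 -c "
from h import *
go((.493,-.1445,.041),-30)"
```

```text
t 2.375 pos [ 0.491  -0.1467  0.0397] head -30.3 zax [-3.6e-03 -1.0e-04 -1.0e+00] w 0.08730592680868998 F [ 0.7 -0.3 -0. ] j [ 0.66  0.34 -0.52  1.93  0.21  0.93 -0.49]
xyz [ 0.6 -2.9 -1.3] rot [ 0.11  0.17 -0.3 ]
```

>>> apply_moves(increments=[{"grip": 0, "xyz": [1, -3, -1], "rotation": [0, 0, 0]}, {"grip": 60, "xyz": [1, -3, -1], "rotation": [0, 0, 0]}, {"grip": 110, "xyz": [1, -3, -1], "rotation": [0, 0, 0]}, {"grip": 110, "xyz": [1, -3, -1], "rotation": [0, 0, 0]}, {"grip": 110, "xyz": [1, -3, -1], "rotation": [0, 0, 0]}], squeeze=15)

```text
time: 3.0
ee_pos: [0.4937, -0.1447, 0.0412]
eef_rot: [0.965, -0.261, -0.001, 0.001]
ft_force: [-1.0, -0.1, 5.3]
width: 0.0617
```

```bash
python3 -c "
from h import *
go((.493,-.1445,.20),-30)"
```

```text
t 3.0 pos [ 0.4937 -0.1447  0.0412] head -30.3 zax [-3.e-03 -5.e-04 -1.e+00] w 0.06174839637683314 F [-1.  -0.1  5.3] j [ 0.65  0.34 -0.52  1.92  0.21  0.93 -0.5 ]
xyz [  -1.1    0.4 -158.8] rot [ 0.11  0.13 -0.3 ]
```

Gripped at 61.7 mm, as expected. Lifting.

>>> apply_moves(increments=[{"grip": 110, "xyz": [0, 0, -20], "rotation": [0.1, 0.1, 0]}, {"grip": 110, "xyz": [0, 0, -60], "rotation": [0.1, 0.1, 0]}, {"grip": 110, "xyz": [0, 0, -100], "rotation": [0.1, 0.1, 0]}, {"grip": 110, "xyz": [0, 0, -140], "rotation": [0.1, 0.1, 0]}, {"grip": 110, "xyz": [0, 0, -165], "rotation": [0.1, 0.1, 0]}])

```text
time: 3.62
ee_pos: [0.4947, -0.1445, 0.2096]
eef_rot: [0.965, -0.261, 0.001, 0.0]
ft_force: [-0.1, -0.7, -0.6]
width: 0.0621
```

```bash
python3 -c "
from h import *
go((.452,.099,.215),-90)"
```

```text
t 3.625 pos [ 0.4947 -0.1445  0.2096] head -30.27 zax [ 2.4e-03 -9.0e-04 -1.0e+00] w 0.06210940551960517 F [-0.1 -0.7 -0.6] j [ 0.7   0.14 -0.55  1.75  0.08  1.26 -0.39]
xyz [-159.6 -188.8   -5.7] rot [-0.1  -0.12 59.73]
```

>>> apply_moves(increments=[{"grip": 110, "xyz": [-25, -30, -2], "rotation": [0, 0, 10]}, {"grip": 110, "xyz": [-55, -65, -4], "rotation": [0, 0, 20]}, {"grip": 110, "xyz": [-85, -100, -6], "rotation": [0, 0, 30]}, {"grip": 110, "xyz": [-115, -136, -6], "rotation": [0, 0, 40]}, {"grip": 110, "xyz": [-140, -166, -6], "rotation": [0, 0, 50]}])

```text
time: 4.25
ee_pos: [0.4568, 0.0715, 0.2166]
eef_rot: [0.763, -0.646, 0.002, -0.001]
ft_force: [0.7, 0.2, -0.2]
width: 0.0617
```

```bash
python3 -c "
from h import *
go((.452,.099,.215),-90)"
```

```text
t 4.25 pos [0.4568 0.0715 0.2166] head -80.52 zax [ 0.0037 -0.0012 -1.    ] w 0.061712974568505344 F [ 0.7  0.2 -0.2] j [ 0.46  0.02 -0.71  1.86  0.01  1.26 -1.66]
xyz [-27.9   0.3   1.6] rot [-0.21 -0.09  9.48]
```

>>> apply_moves(increments=[{"grip": 110, "xyz": [-20, 0, 1], "rotation": [-0.2, -0.1, 7]}, {"grip": 110, "xyz": [-28, 0, 1], "rotation": [-0.2, -0.1, 9.5]}, {"grip": 110, "xyz": [-28, 0, 1], "rotation": [-0.2, -0.1, 9.5]}, {"grip": 110, "xyz": [-28, 0, 1], "rotation": [-0.2, -0.1, 9.5]}])

```text
time: 4.75
ee_pos: [0.4523, 0.0987, 0.2161]
eef_rot: [0.707, -0.707, 0.0, -0.0]
ft_force: [-0.6, -1.5, -1.3]
width: 0.062
```

Run:
```python
from h import *
go((.452,.099,.063),-90)
for n in("wrist","scene","side"):
    c=viewer.camera(n); cv2.imwrite(f'pics/{n}2.png',c['img'])
    if n!="wrist":
        W=world(c); P=W[np.all((W>(.36,0,.095))&(W<(.40,.2,.108)),-1)]; R=cv2.minAreaRect((P[:,:2]*1000).astype(np.float32)) if len(P) else 0; print(n,"front",R)
        for b in (((.53,-.02,.105),(.56,.2,.12)),((.39,-.02,.085),(.52,.03,.1)),((.39,.17,.085),(.52,.22,.1))):
            P=W[np.all((W>b[0])&(W<b[1]),-1)]; print(len(P), np.percentile(P,[3,50,97],axis=0).round(3).tolist() if len(P) else 0)
```

```text
t 4.75 pos [0.4523 0.0987 0.2161] head -89.99 zax [ 6.e-04 -1.e-04 -1.e+00] w 0.06196049110840483 F [-0.6 -1.5 -1.3] j [ 0.43  0.02 -0.74  1.86  0.02  1.27 -1.89]
xyz [ -0.4   0.4 153.1] rot [-0.04 -0.01  0.01]
scene front ((373.0973205566406, 98.81243133544922), (19.51889419555664, 197.1630859375), 0.40909239649772644)
412 [[0.533, 0.085, 0.106], [0.542, 0.144, 0.113], [0.558, 0.196, 0.115]]
133 [[0.398, -0.005, 0.086], [0.451, 0.0, 0.09], [0.511, 0.003, 0.094]]
151 [[0.396, 0.179, 0.086], [0.45, 0.184, 0.091], [0.514, 0.187, 0.093]]
side front ((377.37774658203125, 99.92500305175781), (19.981956481933594, 198.88580322265625), 0.34042060375213623)
530 [[0.536, -0.004, 0.106], [0.546, 0.113, 0.114], [0.559, 0.197, 0.116]]
171 [[0.395, -0.004, 0.086], [0.455, 0.001, 0.091], [0.514, 0.005, 0.094]]
254 [[0.393, 0.179, 0.085], [0.454, 0.185, 0.091], [0.516, 0.188, 0.094]]
```

View pics/wrist2.png

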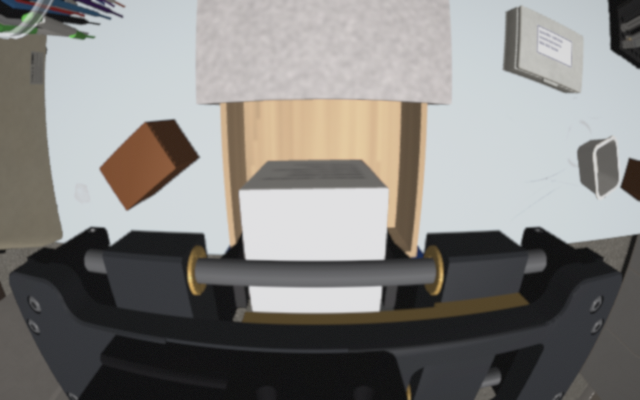

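View pics/side2.png

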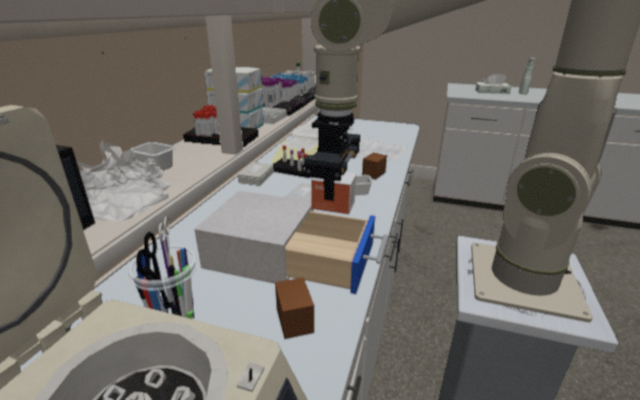

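View pics/scene2.png

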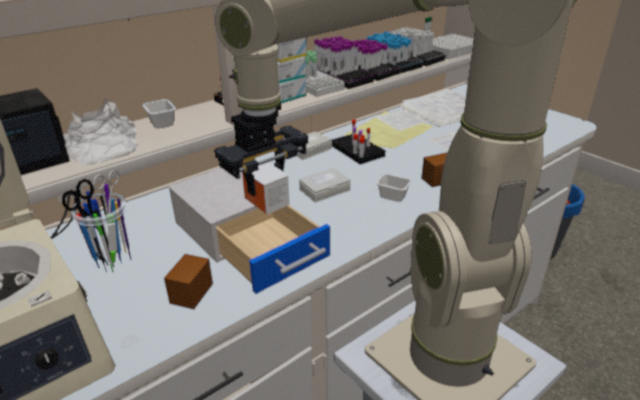

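The earlier y range for the drawer front was clipped by my search box. The drawer side rims are at y≈0.000 and 0.185 and the unit spans -0.020 to 0.203, so mid-width is y≈0.092. The carton hangs level above the gap. I'll correct y and lower part-way, with the carton base still about 20 mm above the floor.

>>> apply_moves(increments=[{"grip": 110, "xyz": [7, 0, 0], "rotation": [0, 0, 0]}, {"grip": 110, "xyz": [7, 0, 30], "rotation": [0, 0, 0]}, {"grip": 110, "xyz": [7, 0, 65], "rotation": [0, 0, 0]}, {"grip": 110, "xyz": [7, 0, 100], "rotation": [0, 0, 0]}, {"grip": 110, "xyz": [7, 0, 130], "rotation": [0, 0, 0]}])

```text
time: 5.52
ee_pos: [0.4521, 0.0908, 0.0845]
eef_rot: [-0.707, 0.708, 0.0, -0.0]
ft_force: [0.1, -1.6, -0.9]
width: 0.0619
```

Run:
```python
from h import *
go((.452,.092,.063),-90)
for n in("scene","side"):
    c=viewer.camera(n); cv2.imwrite(f'pics/{n}3.png',cv2.resize(c['img'][130:310,150:450],None,fx=2.6,fy=2.6))
go((.452,.092,.063),-90)
```

```text
t 5.525 pos [0.4521 0.0908 0.0845] head -90.07 zax [-3.e-04 -1.e-04 -1.e+00] w 0.06189931936125474 F [ 0.1 -1.6 -0.9] j [ 0.39  0.19 -0.73  2.01  0.15  0.99 -1.99]
xyz [-1.2  0.1 21.5] rot [ 0.02 -0.01 -0.07]
t 5.625 pos [0.4503 0.0906 0.0832] head -90.05 zax [-5.1e-03 -1.0e-04 -1.0e+00] w 0.061999846018611256 F [-0.4 -0.  -0.3] j [ 0.39  0.19 -0.73  2.02  0.15  0.99 -1.99]
xyz [-1.4 -1.8 20.1] rot [ 0.29 -0.01 -0.05]
```

View pics/scene3.png

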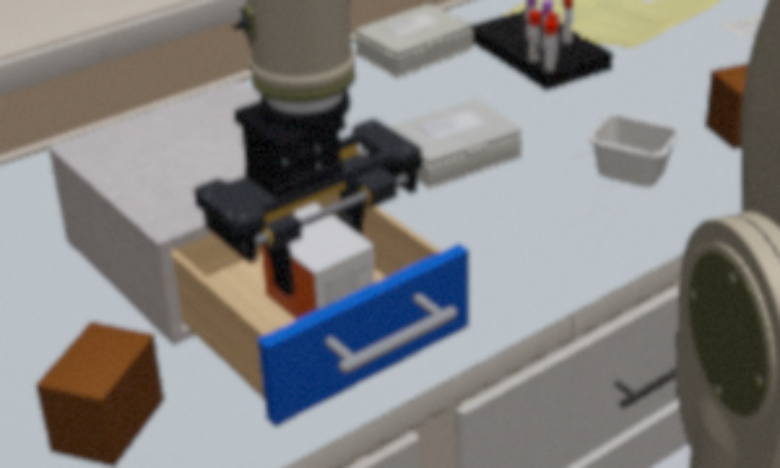

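View pics/side3.png

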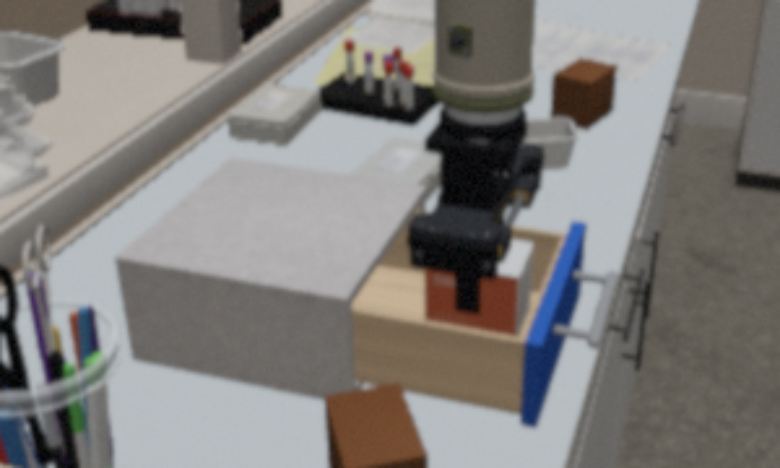

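Both views show the carton inside the drawer gap, clear of the blue front and side walls, with the drawer unmoved. Lowering slowly to contact.

>>> apply_moves(increments=[{"grip": 110, "xyz": [-1, -2, 8], "rotation": [0.3, 0, 0]}, {"grip": 110, "xyz": [-1, -2, 14], "rotation": [0.3, 0, 0]}, {"grip": 110, "xyz": [-1, -2, 17], "rotation": [0.3, 0, 0]}, {"grip": 110, "xyz": [-1, -2, 18], "rotation": [0.3, 0, 0]}, {"grip": 110, "xyz": [-1, -2, 18], "rotation": [0.3, 0, 0]}])

```text
time: 6.25
ee_pos: [0.4524, 0.0916, 0.0654]
eef_rot: [-0.707, 0.707, -0.0, 0.0]
ft_force: [-0.0, 0.5, -0.6]
width: 0.0623
```

Run:
```python
from h import *
go((.452,.092,.063),-90)
```

```text
t 6.25 pos [0.4524 0.0916 0.0654] head -90.06 zax [ 5.e-04 -1.e-04 -1.e+00] w 0.06227760885783586 F [-0.   0.5 -0.6] j [ 0.38  0.22 -0.73  2.03  0.18  0.95 -2.01]
xyz [-0.4  0.4  2.4] rot [-0.03 -0.01 -0.06]
```

>>> apply_moves(increments=[{"grip": 110, "xyz": [0, 0, 1], "rotation": [0, 0, 0]}, {"grip": 110, "xyz": [0, 0, 2], "rotation": [0, 0, 0]}, {"grip": 110, "xyz": [0, 0, 2.5], "rotation": [0, 0, 0]}, {"grip": 110, "xyz": [0, 0, 2.5], "rotation": [0, 0, 0]}])

```text
time: 6.75
ee_pos: [0.4527, 0.0916, 0.0632]
eef_rot: [-0.707, 0.707, -0.0, 0.0]
ft_force: [0.4, 0.0, 4.1]
width: 0.0624
```

Run:
```python
from h import *
go((.452,.092,.063),-90)
```

```text
t 6.75 pos [0.4527 0.0916 0.0632] head -90.06 zax [ 1.e-03 -2.e-04 -1.e+00] w 0.062359329154242686 F [0.4 0.  4.1] j [ 0.38  0.22 -0.73  2.03  0.18  0.95 -2.02]
xyz [-0.4  0.7  0.2] rot [-0.06 -0.01 -0.06]
```

Contact at the predicted height, with Fz = 4 N. I'll press 0.7 mm more to confirm it is seated.

>>> apply_moves(increments=[{"grip": 110, "xyz": [0, 0, 0.7], "rotation": [0, 0, 0]}, {"grip": 110, "xyz": [0, 0, 0.7], "rotation": [0, 0, 0]}])

```text
time: 7.0
ee_pos: [0.4534, 0.0916, 0.0631]
eef_rot: [-0.707, 0.708, -0.001, 0.001]
ft_force: [-0.4, -1.5, 7.5]
width: 0.0619
```

Seated: the force rose with no further travel. Releasing gently.

>>> apply_moves(increments=[{"grip": 90, "xyz": [0, 0, 0], "rotation": [0, 0, 0]}, {"grip": 65, "xyz": [0, 0, 0], "rotation": [0, 0, 0]}, {"grip": 40, "xyz": [0, 0, 0], "rotation": [0, 0, 0]}, {"grip": 20, "xyz": [0, 0, 0], "rotation": [0, 0, 0]}, {"grip": 20, "xyz": [0, 0, 0], "rotation": [0, 0, 0]}])

```text
time: 7.62
ee_pos: [0.4534, 0.0916, 0.063]
eef_rot: [-0.707, 0.708, -0.001, 0.001]
ft_force: [-0.9, 0.1, 0.5]
width: 0.0787
```

Run:
```python
from h import *
go((.452,.0916,.25),-90)
```

```text
t 7.625 pos [0.4534 0.0916 0.063 ] head -90.07 zax [ 2.3e-03 -4.0e-04 -1.0e+00] w 0.07865234393925474 F [-0.9  0.1  0.5] j [ 0.38  0.22 -0.73  2.03  0.18  0.95 -2.02]
xyz [   0.     0.9 -187. ] rot [-0.13 -0.02 -0.07]
```

>>> apply_moves(increments=[{"grip": 20, "xyz": [0, 0, -15], "rotation": [0, 0, 0]}, {"grip": 20, "xyz": [0, 0, -45], "rotation": [0, 0, 0]}, {"grip": 20, "xyz": [0, 0, -85], "rotation": [0, 0, 0]}, {"grip": 20, "xyz": [0, 0, -130], "rotation": [0, 0, 0]}, {"grip": 20, "xyz": [0, 0, -180], "rotation": [0, 0, 0]}])

```text
time: 8.25
ee_pos: [0.4525, 0.0919, 0.2454]
eef_rot: [-0.707, 0.707, -0.001, 0.001]
ft_force: [1.6, -0.3, -0.5]
width: 0.0799
```

Run:
```python
from h import *
go((.452,.092,.25),-90)
Wo={n:np.load(n+".npz")["W"] for n in("scene","side")}
for n in("scene","side"):
    c=viewer.camera(n); W=world(c); cv2.imwrite(f'pics/{n}4.png',cv2.resize(c['img'][130:310,150:450],None,fx=2.6,fy=2.6))
    P=W[np.all((W>(.39,.03,.09))&(W<(.525,.16,.105)),-1)]; print(n,"carton top",len(P),np.median(P[:,2]),cv2.minAreaRect((P[:,:2]*1000).astype(np.float32)))
    for nm,lo,hi in (("front",(.355,-.02,.096),(.40,.22,.108)),("tub",(.38,-.42,.043),(.62,-.25,.06)),("slide",(.55,-.3,.034),(.72,-.1,.046))):
        for w in (Wo[n],W):
            P=w[np.all((w>lo)&(w<hi),-1)]; print(nm,len(P),cv2.minAreaRect((P[:,:2]*1000).astype(np.float32)) if len(P)>5 else 0)
c=viewer.camera("wrist"); cv2.imwrite("pics/w4.png",c["img"])
```

```text
t 8.25 pos [0.4525 0.0919 0.2454] head -90.03 zax [ 2.8e-03 -3.0e-04 -1.0e+00] w 0.07989614288341605 F [ 1.6 -0.3 -0.5] j [ 0.45 -0.01 -0.74  1.82 -0.    1.33 -1.86]
xyz [-0.1  0.5 -4.6] rot [-0.16 -0.02 -0.03]
scene carton top 655 0.09499627917590964 ((450.57501220703125, 91.89559936523438), (92.14855194091797, 65.56491088867188), 0.9094550013542175)
front 500 ((373.66473388671875, 90.07701110839844), (214.44276428222656, 20.22203254699707), 89.81929016113281)
front 502 ((374.48291015625, 91.06846618652344), (19.72024154663086, 214.2649688720703), 0.3388107120990753)
tub 167 ((479.922607421875, -345.69232177734375), (91.87841033935547, 78.12307739257812), 22.584794998168945)
tub 168 ((478.25201416015625, -345.5294494628906), (90.8524169921875, 79.5392074584961), 25.26089096069336)
slide 631 ((630.3839721679688, -215.94288635253906), (127.66114044189453, 92.92799377441406), 82.98395538330078)
slide 629 ((630.0034790039062, -215.85086059570312), (126.00456237792969, 90.43964385986328), 83.44577026367188)
side carton top 586 0.09641139082492348 ((442.4083251953125, 91.97381591796875), (106.64197540283203, 67.71975708007812), 1.5902045965194702)
front 350 ((375.1611022949219, 92.07350158691406), (15.23180103302002, 213.07252502441406), 0.35717499256134033)
front 351 ((376.07769775390625, 93.19123840332031), (15.270427703857422, 211.52618408203125), 0.38269922137260437)
tub 123 ((480.694091796875, -343.5259704589844), (90.25987243652344, 76.36882019042969), 19.353229522705078)
tub 117 ((480.8253479003906, -342.7099609375), (89.87704467773438, 76.76847839355469), 21.6177978515625)
slide 423 ((632.6153564453125, -215.77696228027344), (122.45853424072266, 92.14163970947266), 83.34058380126953)
slide 426 ((630.5779418945312, -216.8134307861328), (123.1802978515625, 90.39912414550781), 83.81990051269531)
```

View pics/scene4.png

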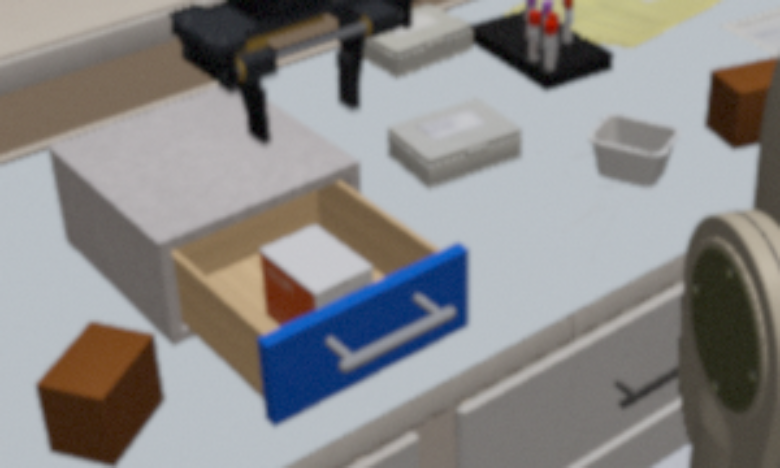

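View pics/side4.png

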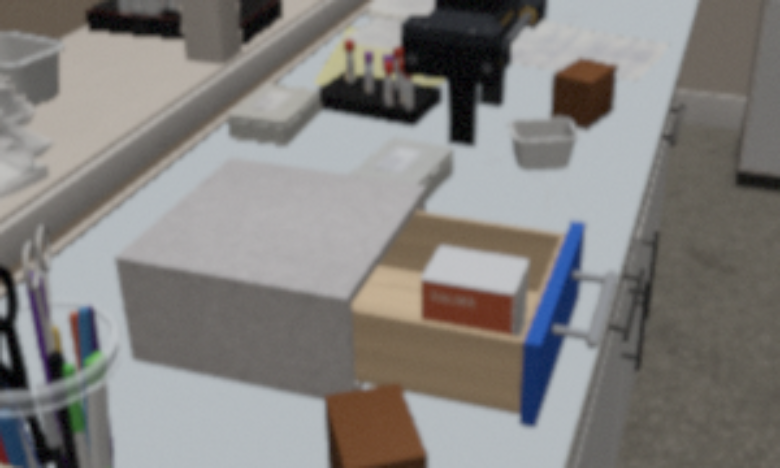

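View pics/w4.png

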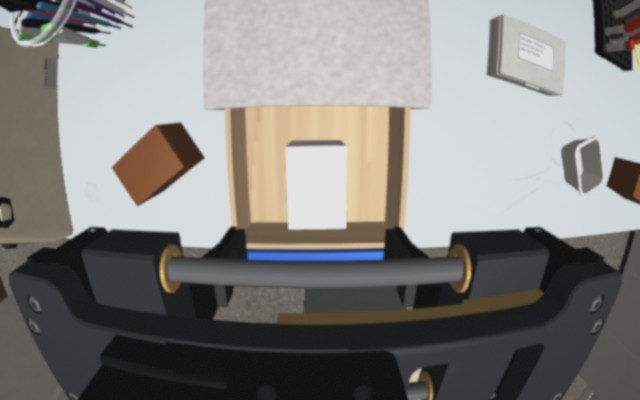

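All three views show the carton upright in the drawer. In the wrist view it sits at columns 286–346 and rows 142–229, with free floor all round. The drawer, tub and slide box are unchanged and the gripper is clear. Handing in.

Run:
```python
from bench import r
print(r.close_job())
```

```text
the job is handed in; nothing more can be done
None
```

The swab carton is standing upright on the floor of the open blue-fronted drawer, and I handed the job in at about 8.4 s of robot time. I gripped it across its 62 mm side at 15 N, lowered it through the gap and pressed it onto the floor (contact 4–7.5 N at the expected height). Only then did I let go and raise the gripper clear.

**Last checks:**
- **Carton:** its top is level at z ≈ 0.095–0.096 m, where about 0.097 m was expected. It is centred near (0.451, 0.092), within about 1.5° of square to the drawer.
- **Drawer, tub and slide box:** each re-measured within about 2 mm of where it started. The tub's measured angle shifted 2–3° between pictures; I took this as noise, since it was never touched.

**Disagreements:**
- **Side view length:** the side camera's fit of the carton top came out too long, at 107 mm. I think it picked up points from another surface. The scene camera's fit (92 x 66 mm) and the wrist picture look right.
- **Drawer centre:** my first estimate of the drawer's mid-width was 7 mm off because of a clipped search region. I corrected it before lowering the carton.

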